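# Park the art crate and close the keeper

### The arm

A 6-joint arm with a two-finger parallel gripper is mounted at the origin on the work surface. World frame = base frame: x ahead of the robot, y to its left, z up, the work surface at z = 0. Lengths are in m, angles in rad, forces in N, time in s.
With the tool pointing down it reaches from about 0.35 to 0.925 m from the base axis. Payload 6.4 kg.
Tool frame: the origin (TCP) lies on the mounting face of the last link; the fingertips stand manip.tcp_to_tips ahead of it and the grasp point (between the pads) lies 180 mm ahead of it (manip.tcp_to_tips is the distance from the TCP to the fingertips, in m); z points along the fingers, y is the line along which they close (so a half turn about z gives the same grasp; the last joint's range is limited). The gripper opens to 94 mm and grips with 3 to 60 N. Pads are 16 mm wide; open, the fingers measure 119 mm over their backs; the gripper's body (75 mm by 177 mm) begins 78 mm behind the grasp point.
Start: joints at [-1.333, 0.245, 1.558, -0, 1.339, -0.174], TCP at [0.26, -0.596, 0.405] pointing down, gripper open.
Joint ranges: [-3.13, 3.13], [-1.02, 2.26], [0.13, 2.54], [-0.95, 4.09], [0.21, 2.88], [-2.74, 2.74]. Speed limits (rad/s): [2.57, 2.57, 3.14, 3.14, 3.14, 3.14].

### API

Orientations are given as [roll, pitch, yaw] about the fixed x, y, z axes, in that order (R = Rz(yaw) Ry(pitch) Rx(roll)).
In Python, from workcell import manip gives the robot as it stands.
- The arm moves only by the shell command python3 -m creep 'ROWS'. ROWS is JSON, a list of rows, each an object with "offset": the shift along the tool's x, y, z scaled (see below), a list of three; "twist": the turn, a rotation vector about the tool's x, y, z scaled (see below), a list of three; "grip": the closure, from 0 (fully open) to 1 (shut). A call has 1 to 20 rows; each row is the pose to reach, as a shift and turn from the pose commanded when the call began, along the tool's axes at that moment; what a row does not reach only later rows make up. The controller multiplies each number of a shift by 0.25 m and each number of a turn by 90 degrees. A row lasts 1/10 s, in which the tool goes at most 50 mm and 8.59 degrees, less where a joint would pass 70% of its speed; a pose out of reach is approached as far as the arm can. A call with a number of a shift or a turn outside -1 to 1 is refused whole. A call with a gripper value outside its range is refused whole. The fingers move at their own pace and stop on an object; the grip force is fixed at half the most. Time passes only in rows, so rows that repeat a pose let the fingers close. It gives the time, the measured TCP pose, the force, the opening and the grip force at its end, in the units of the state.
- manip.sense(): the state, without advancing time (a new reading comes with each control period).
- manip.grab_frame(name): name is "scene" or "side" or "wrist"; returns a dict with "frame" (480x640x3 uint8, red, green, blue), "intrinsics" (3x3 intrinsics, pixels), "k1" (the pictures are not rectified: a ray, as slopes to the right and down, at radius r is drawn at 1 + k1 r^2 times it, then the intrinsics apply), "world_from_camera" (4x4, takes a point from camera to world coordinates). Camera axes: x right, y down, z forward; pixel columns grow to the right and rows downward; lengths in m; the calibration is good to about 2 mm. A picture is of the moment at which its call begins. There is no depth.
- manip.close_job(): hands the job in; it is judged then, once.
Trained networks look in a picture, given as the dict that the camera call returned (one of the last four; its "shot" number tells which), for a name from the list of things; names that differ only in an ending like _2 or _b are one class to them, and where a whole thing is asked for, a point or a joint stands for the part that bears it (a point fixed in the world has none). Each returns a list of dicts, best first, with "score" (0 to 1); they miss things now and then, are a little off and sometimes report something else, mostly with a low value. They report only what shows in the picture. A call takes as long as a camera call.
- manip.look_for(picture, label): "box" ([centre column, centre row, width, height] as shares, 0 to 1, of the picture: columns of its width, rows of its height, round what is visible of it).
- manip.mark_of(picture, label): "at" ([column, row] as shares, 0 to 1, of the picture: columns of its width, rows of its height: a listed point, or the origin of a listed thing).
The state is a dict: "time": time; "joint_positions": joint angles; "joint_vel": joint speeds; "effort": joint torques, N m; "tcp_pos": TCP position; "orientation": TCP orientation; "ft_force": force on the tool from outside, world axes, zero at the start; "ft_torque": the same for the moment, N m; "finger_gap": opening from 0.0 (shut) to 1.0 (fully open); "finger_force": force on a finger pad.
Only numpy, scipy, OpenCV 4.12 (cv2) and the standard library are available. Lean on these libraries where they do the work, as an engineer would, in place of code of your own. Each camera call takes 0.05 s, during which the arm holds its last target. There are 200 camera calls.

### The job

Push the tall blue crate, low down at its wooden foot so that it slides and does not tip, into the metal parking dock until it stands fully home against the end stop. Then push the yellow keeper bar shut across the dock's mouth behind it. Do not grip or lift the crate, and leave the other things on the bench where they are.

Things in the scene. Friction and masses are not known exactly. Their poses are not given: they have to be found in the camera images.
- crate: Tall blue crate, plywood battens, dark wooden foot; 0.7 to 1 kg, tips if pushed high. Origin: centre of the foot's underside; z up, x from its front (face to push, robot side) to its back. Foot: x -60 to +60 mm, y -58 to +58, 30 high. The box above it (to 264 high, too wide to grip) spans x -35 to +57, y -56 to +56: at the front the foot sticks out 25 mm as a step. Loose on the bench.
- dock: Fixed aluminium dock, open on its -x side, towards the robot. Origin: on the bench, where the crate's origin is when fully home (x axes alike); x points in, y left. End stop 45 mm high, face at x +60 mm. Side rails 32 high, inner faces at y +-72 from x -22 to +60, flaring to about y +-92 at x -57. No floor plate: the crate slides on the bench.
- keeper (a joint): Angle (rad) of the yellow keeper bar: 0 shut, at its stop, across the mouth; grows as it opens towards the robot, to 2.3. Bar direction in the dock's frame: (-sin q, -cos q). It stays where left (pivot friction 0.12 N m). Bar 14 mm thick, 130 long from the pivot axis, heights 13 to 39. Shut, it clears the foot of a crate that is home by 11 mm; a crate not home blocks it.
- keeper_pivot (a point): Point on the keeper's pivot axis, 26 mm above the bench (half-way up the bar), at x = -78, y = +115 mm in the dock's frame. The pivot hub is 12 mm in radius and 41 mm high, its pin 46 mm high.
- keeper_tip (a point): Free end of the keeper bar, on its centre line, half-way up (26 mm above the bench), 130 mm from the pivot axis.
- cast_red: Bystander: lumpy dark red wax cast, about 85 mm across, 55 mm high; origin at the centre of its underside.
- cast_black: Bystander: lumpy black wax cast, about 85 mm across, 55 mm high; origin at the centre of its underside.
- glue: Bystander: white glue bottle with an orange cap, 52 mm across, 150 mm high; origin at the centre of its underside.
- brush_jar: Bystander: green glass jar, 76 mm across, with three brushes, 180 mm high in all; origin at the centre of its underside.
- paint_jar: Bystander: red paint jar, 64 mm across, 85 mm high; origin at the centre of its underside.
- scraper: Bystander: spatula-like scraper with a black handle, lying flat; origin on its underside near its middle, x along its length.

How it is judged:
On the way, in this order (a step that is already met when the one before it is completed fails the run):
1. the crate stands fully home in the dock while the keeper is still open (x of crate in the frame of dock between -0.008 and 0.008 m and y of crate in the frame of dock between -0.022 and 0.022 m and angle between the x axis of crate and the x axis of dock, either way round below 0.12 rad and angle between crate's own z axis and vertical below 0.05 rad and value of joint keeper above 1 rad), for 0.2 s.
2. the keeper is shut behind the crate (value of joint keeper below 0.12 rad), for 0.2 s.
At the end, for the whole second after the job is handed in: The crate stands upright and still in the dock, within 8 mm of the end stop, within 22 mm of the dock's centre line and square to it within 0.12 rad, and the keeper is shut within 0.12 rad (x of crate in the frame of dock between -0.008 and 0.008 m and y of crate in the frame of dock between -0.022 and 0.022 m and angle between the x axis of crate and the x axis of dock, either way round below 0.12 rad and angle between crate's own z axis and vertical below 0.05 rad and value of joint keeper below 0.12 rad and linear speed of crate below 0.01 m/s); the robot touches nothing.
It fails at once if the crate tips (more than 0.15 rad) (angle between crate's own z axis and vertical above 0.15 rad).
It fails at once if the crate is lifted off the bench (15 mm) (height (world z) of crate above 0.015 m).
It fails at once if a bystander is moved by more than 15 mm (distance of any of cast_red, cast_black, glue, brush_jar, paint_jar, scraper from where it was at the start of the episode above 0.015 m).
It also fails if it takes over 58 s, if anything falls off the work surface, if the arm or the gripper's body presses on something with over 40 N, if the wrist force passes 120 N, or if a joint passes its speed limit or range.

## Working session

There is one attempt and no reset: what is moved stays moved. The work goes in short steps, Python scripts to look and compute and a shell command to move; the robot and the scene stay as the last step left them, time stands still between calls to the robot, and variables do not carry over. Pictures are saved under pics/ and viewed, at most 10 in all, crops included, and the job is handed in when it is done.

```bash
mkdir -p pics; cat > h.py <<'E'
import numpy as np, cv2
from workcell import manip
def ray(p,u,v):
    K=np.array(p["intrinsics"]);x=np.array([(u-K[0,2])/K[0,0],(v-K[1,2])/K[1,1]])
    s=x.copy()
    for _ in range(20): s=x/(1+p["k1"]*(s@s))
    T=np.array(p["world_from_camera"]);return T[:3,3],T[:3,:3]@np.array([*s,1])
def onz(p,u,v,z=0):
    o,d=ray(p,u,v);return o+d*(z-o[2])/d[2]
def proj(p,X):
    T=np.array(p["world_from_camera"]);c=T[:3,:3].T@(np.array(X)-T[:3,3]);s=c[:2]/c[2]
    s=s*(1+p["k1"]*(s@s));K=np.array(p["intrinsics"]);return K[0,0]*s[0]+K[0,2],K[1,1]*s[1]+K[1,2]
def save(p,n): cv2.imwrite("pics/"+n,p["frame"][:,:,::-1])
E
python3 - <<'E'
from h import *
print(manip.sense(), manip.tcp_to_tips)
Z=dict(keeper_pivot=.026,keeper_tip=.026)
for c in("scene","side"):
    p=manip.grab_frame(c);save(p,c+"0.png");print(c,np.round(p["world_from_camera"],3).tolist())
    for n in "crate dock keeper_pivot keeper_tip cast_red cast_black glue brush_jar paint_jar scraper".split():
        for r in manip.mark_of(p,n)[:1]:
            u,v=r["at"][0]*640,r["at"][1]*480;print(n,round(r["score"],2),round(u),round(v),onz(p,u,v,Z.get(n,0)).round(3))
E
```

```text
{'time': 0.0, 'joint_positions': array([-1.33309793e+00,  2.45806191e-01,  1.55898119e+00, -4.05728499e-05,
        1.33866721e+00, -1.74124522e-01]), 'joint_vel': array([ 0.00021331,  0.00019535,  0.00046381, -0.0003176 ,  0.00121169,
        0.00084009]), 'effort': array([ 1.41958035e-04, -4.15841281e+01, -3.14600480e+01,  6.84968708e-02,
        3.32996179e-02, -1.49100047e-04]), 'tcp_pos': array([ 0.26011832, -0.59544655,  0.40356769]), 'orientation': array([-3.13975203e+00, -2.83702874e-04,  4.11832032e-01]), 'ft_force': array([0.5537757 , 0.49163422, 0.40956285]), 'ft_torque': array([-0.01768355,  0.01541514,  0.00918423]), 'finger_force': 0.0, 'finger_gap': 1.0016494531070548} 0.1992
scene [[0.576, 0.519, -0.631, 1.624], [0.817, -0.353, 0.456, -0.786], [0.014, -0.779, -0.627, 1.105], [0.0, 0.0, 0.0, 1.0]]
crate 0.85 311 244 [ 0.505 -0.023  0.   ]
dock 0.8 353 265 [0.66  0.026 0.   ]
keeper_pivot 0.96 354 235 [0.572 0.095 0.026]
keeper_tip 0.82 338 212 [0.443 0.126 0.026]
cast_red 0.88 325 304 [ 0.745 -0.14   0.   ]
cast_black 0.86 291 286 [ 0.632 -0.18   0.   ]
glue 0.81 407 248 [0.691 0.217 0.   ]
brush_jar 0.74 437 184 [0.48  0.557 0.   ]
paint_jar 0.68 159 307 [ 0.496 -0.527  0.   ]
scraper 0.72 156 277 [ 0.375 -0.486  0.   ]
side [[-0.914, 0.261, -0.312, 1.1], [0.406, 0.542, -0.736, 1.258], [-0.023, -0.799, -0.601, 1.1], [0.0, 0.0, 0.0, 1.0]]
crate 0.68 329 241 [ 0.511 -0.028  0.   ]
dock 0.69 293 262 [0.654 0.018 0.   ]
keeper_pivot 0.9 335 267 [0.56  0.125 0.026]
keeper_tip 0.68 375 257 [0.431 0.137 0.026]
cast_red 0.81 248 244 [ 0.752 -0.129  0.   ]
cast_black 0.66 281 224 [ 0.618 -0.181  0.   ]
glue 0.83 309 309 [0.692 0.228 0.   ]
paint_jar 0.83 280 171 [ 0.494 -0.513  0.   ]
scraper 0.5 313 165 [ 0.359 -0.494  0.   ]
```

View pics/scene0.png

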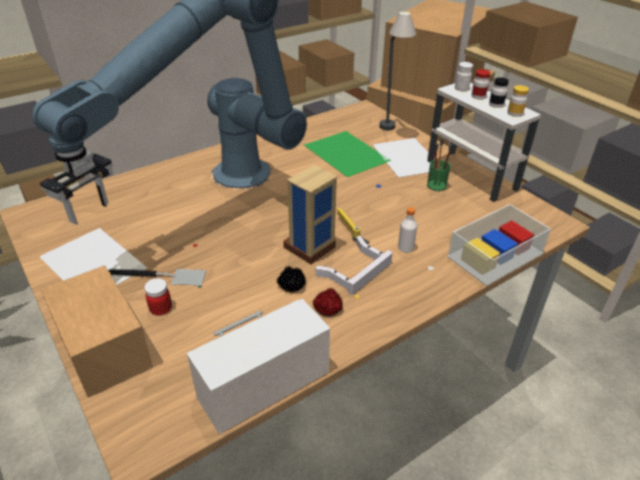

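View pics/side0.png

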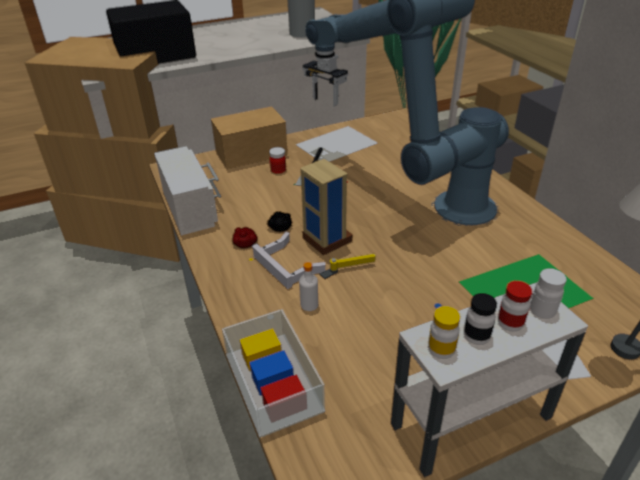

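The scene view shows the crate at about (311,244), the dock at (353,265) and the open yellow keeper at (350,222). Next I'll zoom in to get the yaw angles.

```bash
python3 - <<'E'
import cv2,numpy as np
a=cv2.imread("pics/scene0.png")[160:310,260:440];b=cv2.imread("pics/side0.png")[150:310,230:400]
cv2.imwrite("pics/za.png",cv2.resize(a,None,fx=4,fy=4,interpolation=cv2.INTER_CUBIC))
cv2.imwrite("pics/zb.png",cv2.resize(b,None,fx=3.5,fy=3.5,interpolation=cv2.INTER_CUBIC))
E
```

```text
(no output)
```

View pics/za.png

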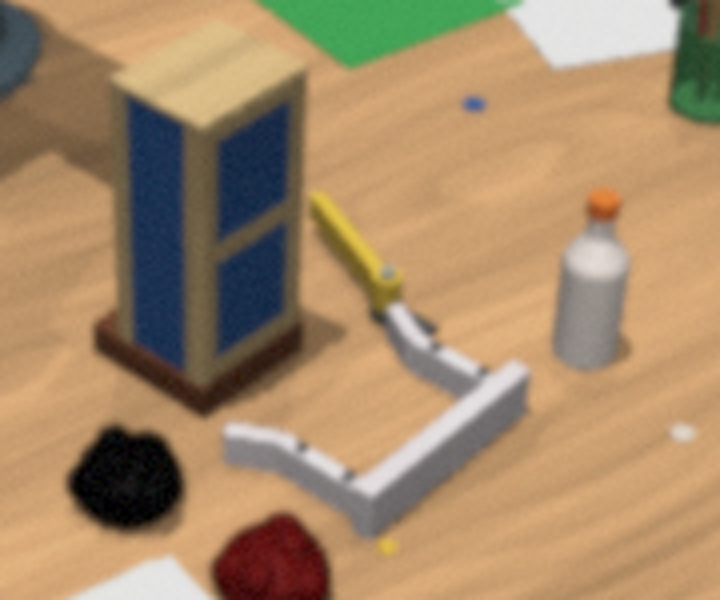

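View pics/zb.png

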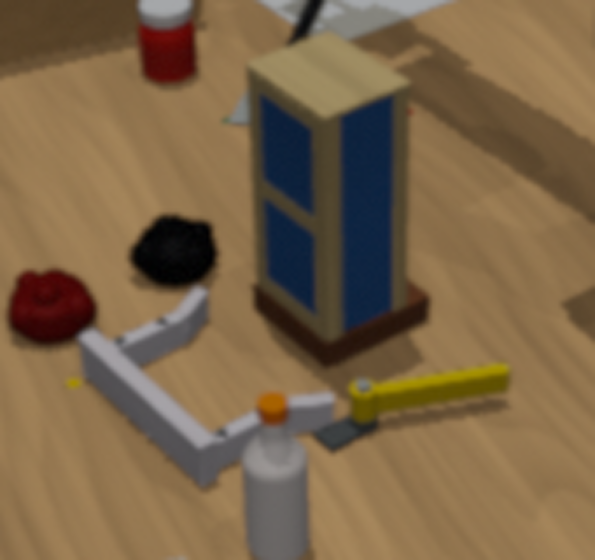

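Both crops show the crate foot's lower corners, about (97,350), (207,413) and (301,352) in za. The stop's outer bottom edge runs (372,533)–(527,408) in za and (83,370)–(207,487) in zb. The keeper is open.

```bash
python3 - <<'E'
from h import *
for c,(ox,oy,f),P in (("scene",(260,160,4),dict(f_mm=(97,350),f_pm=(207,413),f_pp=(301,352),s_m=(372,533),s_p=(527,408))),
  ("side",(230,150,3.5),dict(f_pp=(327,365),f_pm=(255,308),f_mp=(428,315),s_m=(83,370),s_p=(207,487)))):
    p=manip.grab_frame(c)
    W={k:onz(p,ox+u/f,oy+v/f)[:2] for k,(u,v) in P.items()}
    for k in W: print(c,k,W[k].round(3))
    d=W["s_p"]-W["s_m"];print("dock yaw",np.degrees(np.arctan2(-d[0],d[1])),np.linalg.norm(d),"mid",(W["s_p"]+W["s_m"])/2)
    d=W["f_pp"]-W["f_pm"];print("crate yaw",np.degrees(np.arctan2(-d[0],d[1])))
    if c=="scene": d=W["f_pm"]-W["f_mm"];o=(W["f_pp"]+W["f_mm"])/2
    else: d=W["f_pp"]-W["f_mp"];o=(W["f_pm"]+W["f_mp"])/2
    print("crate yaw b",np.degrees(np.arctan2(d[1],d[0])),o)
E
```

```text
scene f_mm [ 0.472 -0.103]
scene f_pm [ 0.583 -0.074]
scene f_pp [0.565 0.029]
scene s_m [ 0.757 -0.049]
scene s_p [0.716 0.132]
dock yaw 12.736743759328856 0.18600445779866717 mid [0.73666883 0.04125821]
crate yaw 10.243634078073466
crate yaw b 14.728149263540846 [ 0.51839127 -0.03708272]
side f_pp [0.554 0.027]
side f_pm [ 0.58  -0.079]
side f_mp [0.439 0.   ]
side s_m [ 0.755 -0.062]
side s_p [0.711 0.13 ]
dock yaw 12.931041968236226 0.19613893470758614 mid [0.7330698  0.03396521]
crate yaw 13.701943932985502
crate yaw b 12.851555111000343 [ 0.50939813 -0.03931628]
```

```bash
cat >> h.py <<'E'
from scipy.spatial.transform import Rotation as Ro
def go(tip,yaw,tilt):
    "tip: fingertip-centre target; prints offset & twist in move units"
    s=manip.sense();R0=Ro.from_euler("xyz",s["orientation"]);
    R=Ro.from_euler("z",yaw,degrees=True)*Ro.from_euler("x",np.pi)*Ro.from_euler("y",tilt,degrees=True)
    t=np.array(tip)-R.as_matrix()[:,2]*manip.tcp_to_tips
    print("tcp",t.round(3),"offset",(R0.inv().apply(t-s["tcp_pos"])/.25).round(3),"twist",((R0.inv()*R).as_rotvec(degrees=True)/90).round(3))
def tips():
    s=manip.sense();R=Ro.from_euler("xyz",s["orientation"]);z=R.as_matrix()[:,2]
    print("t",s["time"],"tip",(s["tcp_pos"]+z*manip.tcp_to_tips).round(4),"z",z.round(3),"F",s["ft_force"].round(1),"gap",round(s["finger_gap"],2))
E
python3 -c "
from h import *
tips();go([.404,-.056,.215],12.8,12)"
```

```text
t 1.2 tip [ 0.2602 -0.5957  0.2055] z [ 0. -0. -1.] F [0.9 0.4 0.2] gap 1.0
tcp [ 0.364 -0.065  0.41 ] offset [ 1.229 -1.779 -0.021] twist [-0.013  0.133  0.12 ]
```

```bash
python3 -m creep '[{"offset":[0.2,-0.28,0],"twist":[0,0,0],"grip":0.3},{"offset":[0.61,-0.89,-0.01],"twist":[-0.013,0.133,0.12],"grip":0.3},{"offset":[0.61,-0.89,-0.01],"twist":[-0.013,0.133,0.12],"grip":0.3},{"offset":[0.61,-0.89,-0.01],"twist":[-0.013,0.133,0.12],"grip":0.3},{"offset":[0.61,-0.89,-0.01],"twist":[-0.013,0.133,0.12],"grip":0.3},{"offset":[0.61,-0.89,-0.01],"twist":[-0.013,0.133,0.12],"grip":0.3},{"offset":[0.61,-0.89,-0.01],"twist":[-0.013,0.133,0.12],"grip":0.3},{"offset":[0.61,-0.89,-0.01],"twist":[-0.013,0.133,0.12],"grip":0.3}]'; python3 -c "
from h import *
tips();go([.404,-.056,.215],12.8,12)"
```

```text
time: 2.0
tcp_pos: [0.3109, -0.331, 0.4076]
orientation: [3.14, -0.21, 0.223]
ft_force: [0.2, 0.5, 0.0]
finger_gap: 0.704
finger_force: 0.0
t 2.0 tip [ 0.3514 -0.3222  0.2127] z [ 0.203  0.044 -0.978] F [0.2 0.5 0. ] gap 0.7
tcp [ 0.364 -0.065  0.41 ] offset [ 0.433 -0.99   0.081] twist [ 0.001 -0.    -0.   ]
```

```bash
python3 -m creep '[{"offset":[0.43,-0.99,0.08],"twist":[0,0,0],"grip":0.3},{"offset":[0.43,-0.99,0.08],"twist":[0,0,0],"grip":0.3},{"offset":[0.43,-0.99,0.08],"twist":[0,0,0],"grip":0.3},{"offset":[0.43,-0.99,0.08],"twist":[0,0,0],"grip":0.3},{"offset":[0.43,-0.99,0.08],"twist":[0,0,0],"grip":0.3},{"offset":[0.43,-0.99,0.08],"twist":[0,0,0],"grip":0.3},{"offset":[0.43,-0.99,0.08],"twist":[0,0,0],"grip":0.3}]'; python3 -c "
from h import *
tips();go([.404,-.056,.014],12.8,12)
p=manip.grab_frame('wrist');save(p,'w1.png')
a=np.radians(12.8);R=np.array([[np.cos(a),-np.sin(a)],[np.sin(a),np.cos(a)]])
for c in [(-.06,-.058),(-.06,.058)]: print(proj(p,[*(R@c+[.51,-.033]),0]))
for c in [(-.078,.115)]: print(proj(p,[*(R@c+[.658,.021]),.046]))
"
```

```text
time: 2.7
tcp_pos: [0.3635, -0.0643, 0.4102]
orientation: [3.141, -0.21, 0.226]
ft_force: [0.5, -0.8, -0.2]
finger_gap: 0.703
finger_force: 0.0
t 2.7 tip [ 0.404  -0.0552  0.2154] z [ 0.203  0.046 -0.978] F [ 0.5 -0.8 -0.2] gap 0.7
tcp [ 0.364 -0.065  0.209] offset [-0.168  0.003  0.788] twist [ 0.    -0.     0.002]
(np.float64(385.0161970167609), np.float64(201.81291090237517))
(np.float64(267.05976177489754), np.float64(201.46828263564083))
(np.float64(168.86201492763968), np.float64(37.918252153900966))
```

View pics/w1.png

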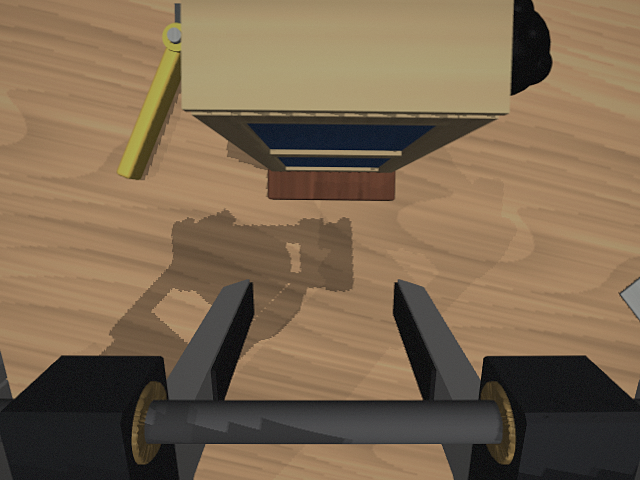

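The wrist view shows the foot's front edge, (268,199)–(394,199), square to the tool. The keeper pin is at (175,36) and its tip at (130,178).

```bash
python3 -c "
from h import *
p=manip.grab_frame('wrist');print(p['world_from_camera'][:3,3])
for z in (0,.03):
  a,b=onz(p,268,199,z),onz(p,395,199,z);d=a-b;print(z,a.round(4),b.round(4),np.linalg.norm(d),np.degrees(np.arctan2(-d[0],d[1])))
P=onz(p,175,36,.046);T=onz(p,131,174,.039);print(P.round(3),T.round(3),np.linalg.norm(T-P))
a=np.radians(12.8);R=np.array([[np.cos(a),-np.sin(a)],[np.sin(a),np.cos(a)]])
print('dock from pivot',P[:2]-R@[-.078,.115]); d=R.T@(T-P)[:2];print('q',np.arctan2(-d[0],-d[1]))
"
```

```text
[ 0.44528339 -0.04587096  0.40869217]
0 [0.4411 0.0084 0.    ] [ 0.4689 -0.1133  0.    ] 0.1248175236532693 12.857948643503756
0.03 [0.4414 0.0044 0.03  ] [ 0.4672 -0.1083  0.03  ] 0.1156553081393088 12.85794864350376
[0.559 0.109 0.046] [0.436 0.127 0.039] 0.1245187688091215
dock from pivot [0.66077114 0.01445397]
q 1.9345751704293934
```

```bash
python3 -m creep '[{"offset":[-0.17,0.03,0.79],"twist":[0,0,0],"grip":0.3},{"offset":[-0.17,0.03,0.79],"twist":[0,0,0],"grip":0.3},{"offset":[-0.17,0.03,0.79],"twist":[0,0,0],"grip":0.3},{"offset":[-0.17,0.03,0.79],"twist":[0,0,0],"grip":0.3},{"offset":[-0.17,0.03,0.79],"twist":[0,0,0],"grip":0.3},{"offset":[-0.17,0.03,0.79],"twist":[0,0,0],"grip":0.3}]'; python3 -c "
from h import *
tips();go([.4465,-.0538,.013],12.8,12);go([.524,-.0235,.013],12.8,12);go([.588,.001,.013],12.8,12)"
```

```text
time: 3.4
tcp_pos: [0.3642, -0.0741, 0.2078]
orientation: [-3.14, -0.208, 0.22]
ft_force: [0.6, 0.0, 1.0]
finger_gap: 0.705
finger_force: 0.0
t 3.4 tip [ 0.4042 -0.0649  0.0129] z [ 0.201  0.046 -0.978] F [0.6 0.  1. ] gap 0.71
tcp [ 0.406 -0.063  0.208] offset [ 0.17  -0.007  0.036] twist [-0.     0.001 -0.002]
tcp [ 0.484 -0.033  0.208] offset [ 0.492 -0.057  0.104] twist [-0.     0.001 -0.002]
tcp [ 0.548 -0.008  0.208] offset [ 0.757 -0.097  0.16 ] twist [-0.     0.001 -0.002]
```

```bash
python3 -m creep '[{"offset":[0.07,-0.003,0.015],"twist":[0,0,0],"grip":0.3},{"offset":[0.14,-0.006,0.03],"twist":[0,0,0],"grip":0.3},{"offset":[0.16,-0.007,0.034],"twist":[0,0,0],"grip":0.3},{"offset":[0.18,-0.009,0.038],"twist":[0,0,0],"grip":0.3},{"offset":[0.2,-0.012,0.042],"twist":[0,0,0],"grip":0.3},{"offset":[0.22,-0.015,0.047],"twist":[0,0,0],"grip":0.3},{"offset":[0.245,-0.019,0.052],"twist":[0,0,0],"grip":0.3},{"offset":[0.27,-0.023,0.057],"twist":[0,0,0],"grip":0.3},{"offset":[0.295,-0.027,0.062],"twist":[0,0,0],"grip":0.3},{"offset":[0.32,-0.03,0.068],"twist":[0,0,0],"grip":0.3},{"offset":[0.345,-0.034,0.073],"twist":[0,0,0],"grip":0.3},{"offset":[0.37,-0.038,0.078],"twist":[0,0,0],"grip":0.3},{"offset":[0.395,-0.042,0.084],"twist":[0,0,0],"grip":0.3},{"offset":[0.42,-0.046,0.089],"twist":[0,0,0],"grip":0.3},{"offset":[0.44,-0.049,0.093],"twist":[0,0,0],"grip":0.3},{"offset":[0.46,-0.052,0.098],"twist":[0,0,0],"grip":0.3},{"offset":[0.475,-0.054,0.101],"twist":[0,0,0],"grip":0.3},{"offset":[0.49,-0.057,0.104],"twist":[0,0,0],"grip":0.3},{"offset":[0.49,-0.057,0.104],"twist":[0,0,0],"grip":0.3}]'; python3 -c "
from h import *
tips();go([.594,.002,.013],12.8,12)
A=manip.grab_frame('scene')['frame'][160:310,260:440,::-1];B=manip.grab_frame('side')['frame'][150:300,230:410,::-1]
cv2.imwrite('pics/m1.png',cv2.resize(np.vstack([A,B]),None,fx=2,fy=2,interpolation=cv2.INTER_CUBIC)[:600])
cv2.imwrite('pics/m1.png',cv2.resize(np.hstack([A,B]),None,fx=2.2,fy=2.2,interpolation=cv2.INTER_CUBIC))"
```

```text
time: 5.3
tcp_pos: [0.4836, -0.032, 0.2107]
orientation: [3.139, -0.212, 0.223]
ft_force: [-4.7, -1.6, 3.8]
finger_gap: 0.702
finger_force: 2.3
t 5.3 tip [ 0.5246 -0.0233  0.0159] z [ 0.206  0.044 -0.978] F [-4.7 -1.6  3.8] gap 0.7
tcp [ 0.554 -0.007  0.208] offset [ 0.286 -0.035  0.073] twist [ 0.002 -0.002  0.   ]
```

View pics/m1.png

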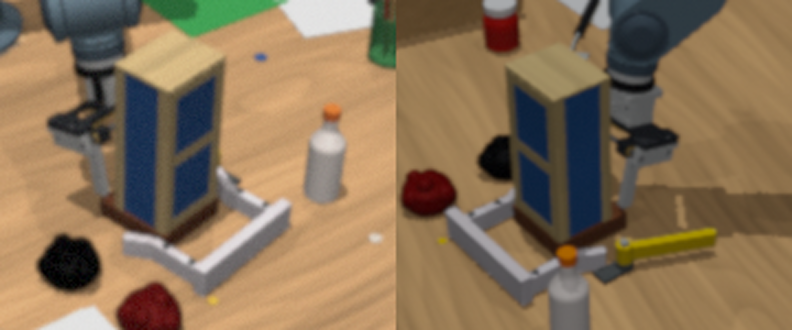

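The crate is upright and square, entering the dock mouth between the rails, and the push force is low. I'll keep pushing until it's home.

```bash
python3 -m creep '[{"offset":[0.02,-0.003,0.009],"twist":[0,0,0],"grip":0.3},{"offset":[0.04,-0.005,0.014],"twist":[0,0,0],"grip":0.3},{"offset":[0.06,-0.008,0.018],"twist":[0,0,0],"grip":0.3},{"offset":[0.08,-0.01,0.022],"twist":[0,0,0],"grip":0.3},{"offset":[0.1,-0.012,0.026],"twist":[0,0,0],"grip":0.3},{"offset":[0.12,-0.015,0.03],"twist":[0,0,0],"grip":0.3},{"offset":[0.14,-0.017,0.034],"twist":[0,0,0],"grip":0.3},{"offset":[0.16,-0.02,0.04],"twist":[0,0,0],"grip":0.3},{"offset":[0.18,-0.022,0.046],"twist":[0,0,0],"grip":0.3},{"offset":[0.2,-0.025,0.052],"twist":[0,0,0],"grip":0.3},{"offset":[0.215,-0.027,0.055],"twist":[0,0,0],"grip":0.3},{"offset":[0.23,-0.028,0.058],"twist":[0,0,0],"grip":0.3},{"offset":[0.24,-0.03,0.06],"twist":[0,0,0],"grip":0.3},{"offset":[0.25,-0.031,0.063],"twist":[0,0,0],"grip":0.3},{"offset":[0.26,-0.032,0.066],"twist":[0,0,0],"grip":0.3},{"offset":[0.265,-0.033,0.067],"twist":[0,0,0],"grip":0.3}]'; python3 -c "
from h import *
tips()"
```

```text
time: 7.0
tcp_pos: [0.5477, -0.0085, 0.2065]
orientation: [3.141, -0.208, 0.223]
ft_force: [-8.6, -3.0, 6.2]
finger_gap: 0.696
finger_force: 4.3
t 7.0 tip [5.879e-01 4.000e-04 1.160e-02] z [ 0.202  0.045 -0.978] F [-8.6 -3.   6.2] gap 0.7
```

```bash
for i in 1; do python3 -m creep '[{"offset":[0.008,-0.001,0.002],"twist":[0,0,0],"grip":0.3},{"offset":[0.016,-0.002,0.003],"twist":[0,0,0],"grip":0.3},{"offset":[0.016,-0.002,0.003],"twist":[0,0,0],"grip":0.3}]'; done; python3 -c "
from h import *
tips()"; python3 -m creep '[{"offset":[0.008,-0.001,0.002],"twist":[0,0,0],"grip":0.3},{"offset":[0.012,-0.001,0.003],"twist":[0,0,0],"grip":0.3},{"offset":[0.012,-0.001,0.003],"twist":[0,0,0],"grip":0.3}]' ; python3 -c "
from h import *
tips()"
```

```text
time: 7.3
tcp_pos: [0.5515, -0.0071, 0.2064]
orientation: [3.141, -0.209, 0.223]
ft_force: [-6.0, -2.2, 3.3]
finger_gap: 0.7
finger_force: 2.9
t 7.3 tip [0.5919 0.0019 0.0116] z [ 0.203  0.045 -0.978] F [-6.  -2.2  3.3] gap 0.7
time: 7.6
tcp_pos: [0.5543, -0.0063, 0.2064]
orientation: [3.141, -0.208, 0.223]
ft_force: [-9.2, -2.5, 6.1]
finger_gap: 0.702
finger_force: 4.6
t 7.6 tip [0.5944 0.0027 0.0115] z [ 0.201  0.045 -0.979] F [-9.2 -2.5  6.1] gap 0.7
```

```bash
python3 -m creep '[{"offset":[0.008,0,0.002],"twist":[0,0,0],"grip":0.3},{"offset":[0.012,0,0.003],"twist":[0,0,0],"grip":0.3},{"offset":[0.012,0,0.003],"twist":[0,0,0],"grip":0.3}]'; python3 -c "
from h import *
tips()"; python3 -m creep '[{"offset":[0.006,0,0.001],"twist":[0,0,0],"grip":0.3},{"offset":[0.008,0,0.002],"twist":[0,0,0],"grip":0.3},{"offset":[0.008,0,0.002],"twist":[0,0,0],"grip":0.3}]' ; python3 -c "
from h import *
tips()
p=manip.grab_frame('scene');q=manip.grab_frame('side');A=p['frame'][160:310,260:440,::-1];B=q['frame'][150:300,230:410,::-1]
cv2.imwrite('pics/m2.png',cv2.resize(np.hstack([A,B]),None,fx=2.2,fy=2.2,interpolation=cv2.INTER_CUBIC))"
```

```text
time: 7.9
tcp_pos: [0.5559, -0.0058, 0.2059]
orientation: [-3.141, -0.201, 0.224]
ft_force: [-20.1, -6.8, 16.3]
finger_gap: 0.703
finger_force: 10.7
t 7.9 tip [0.5946 0.0031 0.0107] z [ 0.194  0.045 -0.98 ] F [-20.1  -6.8  16.3] gap 0.7
time: 8.2
tcp_pos: [0.557, -0.0056, 0.2056]
orientation: [-3.14, -0.196, 0.225]
ft_force: [-28.4, -9.6, 22.8]
finger_gap: 0.7
finger_force: 14.8
t 8.2 tip [0.5948 0.0034 0.0102] z [ 0.19   0.045 -0.981] F [-28.4  -9.6  22.8] gap 0.7
```

View pics/m2.png

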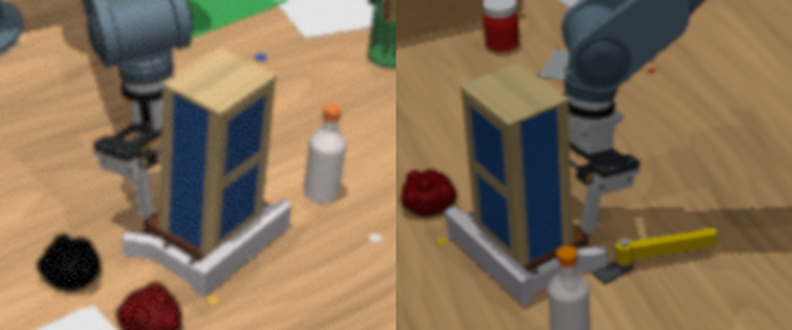

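The tip stopped at 0.5948 m where 0.594 m was predicted, and the force jumped from about 9 to 28 N. The pictures show the crate upright, square and against the stop, with the keeper still open. Next I'll back off, lift, close the fingers and go round to the keeper's outer side.

```bash
python3 -c "
from h import *
go([.546,-.008,.014],12.8,12);go([.54,-.005,.10],12.8,0);go([.467,.18,.10],12.8,0)"
```

```text
tcp [ 0.506 -0.017  0.209] offset [-0.204 -0.001 -0.054] twist [-0.001  0.008  0.001]
tcp [ 0.54  -0.005  0.299] offset [ 0.009 -0.018 -0.38 ] twist [-0.001 -0.125  0.001]
tcp [0.467 0.18  0.299] offset [-0.109 -0.804 -0.402] twist [-0.001 -0.125  0.001]
```

```bash
python3 -m creep '[{"offset":[-0.1,0,-0.027],"twist":[0,0,0],"grip":0.3},{"offset":[-0.2,0,-0.054],"twist":[0,0,0],"grip":0.3},{"offset":[-0.2,0,-0.054],"twist":[0,0,0],"grip":1},{"offset":[-0.1,-0.01,-0.2],"twist":[0,-0.06,0],"grip":1},{"offset":[0,-0.02,-0.38],"twist":[-0.001,-0.125,0.001],"grip":1},{"offset":[0,-0.02,-0.38],"twist":[-0.001,-0.125,0.001],"grip":1},{"offset":[-0.05,-0.4,-0.4],"twist":[-0.001,-0.125,0.001],"grip":1},{"offset":[-0.05,-0.4,-0.4],"twist":[-0.001,-0.125,0.001],"grip":1},{"offset":[-0.11,-0.8,-0.4],"twist":[-0.001,-0.125,0.001],"grip":1},{"offset":[-0.11,-0.8,-0.4],"twist":[-0.001,-0.125,0.001],"grip":1},{"offset":[-0.11,-0.8,-0.4],"twist":[-0.001,-0.125,0.001],"grip":1},{"offset":[-0.11,-0.8,-0.4],"twist":[-0.001,-0.125,0.001],"grip":1}]'; python3 -c "
from h import *
tips()
p=manip.grab_frame('scene');q=manip.grab_frame('side')
for w in p,q:
  for n,z in(('keeper_pivot',.026),('keeper_tip',.026),('crate',0)):
    for r in manip.mark_of(w,n)[:1]: print(n,round(r['score'],2),onz(w,r['at'][0]*640,r['at'][1]*480,z).round(3))
go([.467,.18,.02],12.8,0)"
```

```text
time: 9.5
tcp_pos: [0.4692, 0.1809, 0.2975]
orientation: [3.14, -0.015, 0.223]
ft_force: [0.8, -1.1, 0.1]
finger_gap: 0.006
finger_force: 0.0
t 9.5 tip [0.4723 0.1812 0.0984] z [ 0.016  0.001 -1.   ] F [ 0.8 -1.1  0.1] gap 0.01
crate 0.9 [0.666 0.018 0.   ]
keeper_pivot 0.81 [0.552 0.117 0.026]
crate 0.59 [0.66  0.019 0.   ]
tcp [0.467 0.18  0.219] offset [-0.013 -0.006  0.311] twist [ 0.001 -0.009 -0.003]
```

```bash
python3 -m creep '[{"offset":[-0.01,-0.006,0.16],"twist":[0,-0.009,-0.003],"grip":1},{"offset":[-0.013,-0.006,0.31],"twist":[0,-0.009,-0.003],"grip":1},{"offset":[-0.013,-0.006,0.31],"twist":[0,-0.009,-0.003],"grip":1},{"offset":[-0.013,-0.006,0.31],"twist":[0,-0.009,-0.003],"grip":1}]'; python3 -c "
from h import *
tips()
s=manip.sense();a=np.radians(12.8);R=np.array([[np.cos(a),-np.sin(a)],[np.sin(a),np.cos(a)]])
R3=Ro.from_euler('xyz',s['orientation']);t=s['tcp_pos']+R3.as_matrix()[:,2]*manip.tcp_to_tips
P=np.array([.559,.112])
for q in [1.93,1.75,1.57,1.4,1.2,1,.8,.6,.4,.2,.1,0,-.05]:
  d=.007+.008*abs(np.cos(q))+.0125*abs(np.sin(q))
  x=P+R@(.1*np.array([-np.sin(q),-np.cos(q)])+d*np.array([-np.cos(q),np.sin(q)]))
  print(q,x.round(3),(R3.inv().apply([*(x-t[:2]),0])/.25).round(3))
"
```

```text
time: 10.3
tcp_pos: [0.4667, 0.1805, 0.2196]
orientation: [3.14, 0.002, 0.225]
ft_force: [1.0, 0.8, 0.7]
finger_gap: 0.006
finger_force: 0.0
t 10.3 tip [0.4664 0.1801 0.0204] z [-0.001 -0.002 -1.   ] F [1.  0.8 0.7] gap 0.01
1.93 [0.463 0.147] [-0.044  0.126  0.   ]
1.75 [0.458 0.128] [-0.078  0.195  0.001]
1.57 [0.457 0.109] [-0.1    0.27   0.001]
1.4 [0.459 0.093] [-0.108  0.334  0.001]
1.2 [0.464 0.074] [-0.104  0.412  0.001]
1 [0.473 0.056] [-0.084  0.49   0.001]
0.8 [0.486 0.04 ] [-0.047  0.564  0.001]
0.6 [0.503 0.027] [0.006 0.631 0.001]
0.4 [0.522 0.017] [0.073 0.686 0.001]
0.2 [0.544 0.012] [0.152 0.726 0.001]
0.1 [0.555 0.011] [0.195 0.739 0.001]
0 [0.567 0.011] [0.24  0.748 0.001]
-0.05 [0.571 0.011] [0.257 0.751 0.001]
```

```bash
python3 -m creep '[{"offset":[-0.02,0.06,0],"twist":[0,0,0],"grip":1},{"offset":[-0.044,0.12,0],"twist":[0,0,0],"grip":1},{"offset":[-0.078,0.195,0],"twist":[0,0,0],"grip":1},{"offset":[-0.09,0.235,0],"twist":[0,0,0],"grip":1},{"offset":[-0.1,0.27,0],"twist":[0,0,0],"grip":1},{"offset":[-0.108,0.334,0],"twist":[0,0,0],"grip":1},{"offset":[-0.106,0.373,0],"twist":[0,0,0],"grip":1},{"offset":[-0.104,0.412,0],"twist":[0,0,0],"grip":1},{"offset":[-0.095,0.45,0],"twist":[0,0,0],"grip":1},{"offset":[-0.084,0.49,0],"twist":[0,0,0],"grip":1},{"offset":[-0.065,0.527,0],"twist":[0,0,0],"grip":1},{"offset":[-0.047,0.564,0],"twist":[0,0,0],"grip":1},{"offset":[-0.02,0.6,0],"twist":[0,0,0],"grip":1},{"offset":[0.006,0.631,0],"twist":[0,0,0],"grip":1},{"offset":[0.04,0.66,0],"twist":[0,0,0],"grip":1},{"offset":[0.073,0.686,0],"twist":[0,0,0],"grip":1},{"offset":[0.11,0.706,0],"twist":[0,0,0],"grip":1},{"offset":[0.152,0.726,0],"twist":[0,0,0],"grip":1},{"offset":[0.152,0.726,0],"twist":[0,0,0],"grip":1}]'; python3 -c "
from h import *
tips()
A=manip.grab_frame('side')['frame'][150:300,230:410,::-1]
cv2.imwrite('pics/m3.png',cv2.resize(A,None,fx=3,fy=3,interpolation=cv2.INTER_CUBIC))"
```

```text
time: 12.2
tcp_pos: [0.5457, 0.0119, 0.2202]
orientation: [3.138, -0.001, 0.226]
ft_force: [0.4, -0.1, 0.8]
finger_gap: 0.006
finger_force: 0.0
t 12.2 tip [0.546  0.0113 0.021 ] z [ 0.002 -0.003 -1.   ] F [ 0.4 -0.1  0.8] gap 0.01
```

View pics/m3.png

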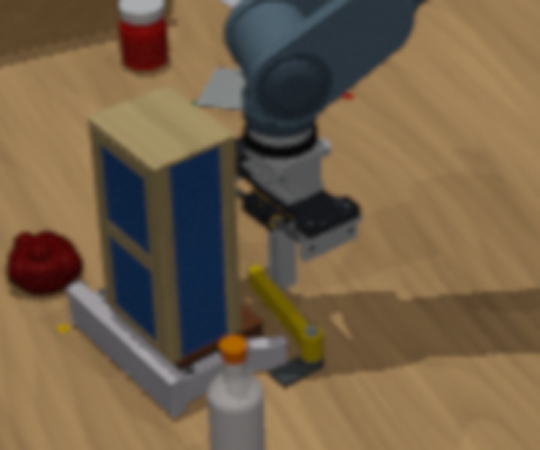

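The keeper followed the finger and is nearly across the mouth. I'll push it forward to its stop.

```bash
python3 -m creep '[{"offset":[0.025,0.007,0],"twist":[0,0,0],"grip":1},{"offset":[0.05,0.014,0],"twist":[0,0,0],"grip":1},{"offset":[0.07,0.018,0],"twist":[0,0,0],"grip":1},{"offset":[0.08,0.02,0],"twist":[0,0,0],"grip":1},{"offset":[0.08,0.02,0],"twist":[0,0,0],"grip":1}]'; python3 -c "
from h import *
tips()";python3 -m creep '[{"offset":[0.008,0,0],"twist":[0,0,0],"grip":1},{"offset":[0.016,0,0],"twist":[0,0,0],"grip":1},{"offset":[0.016,0,0],"twist":[0,0,0],"grip":1}]'; python3 -c "
from h import *
tips()"
```

```text
time: 12.75
tcp_pos: [0.5652, 0.012, 0.2199]
orientation: [3.139, 0.0, 0.226]
ft_force: [1.0, 0.1, 0.5]
finger_gap: 0.004
finger_force: 0.0
t 12.75 tip [0.5653 0.0115 0.0207] z [ 0.    -0.002 -1.   ] F [1.  0.1 0.5] gap 0.0
time: 13.05
tcp_pos: [0.5676, 0.0124, 0.2197]
orientation: [3.14, 0.008, 0.227]
ft_force: [-9.6, -4.0, 7.8]
finger_gap: 0.001
finger_force: 5.5
t 13.05 tip [0.5661 0.0117 0.0205] z [-0.007 -0.004 -1.   ] F [-9.6 -4.   7.8] gap 0.0
```

```bash
python3 -m creep '[{"offset":[0.008,0,0],"twist":[0,0,0],"grip":1},{"offset":[0.012,0,0],"twist":[0,0,0],"grip":1},{"offset":[0.012,0,0],"twist":[0,0,0],"grip":1}]'; python3 -c "
from h import *
tips()"; python3 -m creep '[{"offset":[-0.1,0,0],"twist":[0,0,0],"grip":1},{"offset":[-0.2,0,0],"twist":[0,0,0],"grip":1},{"offset":[-0.3,0,-0.2],"twist":[0,0,0],"grip":1},{"offset":[-0.4,0,-0.6],"twist":[0,0,0],"grip":1},{"offset":[-0.4,0,-0.9],"twist":[0,0,0],"grip":1},{"offset":[-0.4,0,-0.9],"twist":[0,0,0],"grip":1},{"offset":[-0.4,0,-0.9],"twist":[0,0,0],"grip":1},{"offset":[-0.4,0,-0.9],"twist":[0,0,0],"grip":1},{"offset":[-0.4,0,-0.9],"twist":[0,0,0],"grip":1}]'; python3 -c "
from h import *
tips()
p=manip.grab_frame('scene');q=manip.grab_frame('side');w=manip.grab_frame('wrist')
for x in p,q,w:
  for n,z in(('keeper_pivot',.026),('keeper_tip',.026),('crate',0)):
    for r in manip.mark_of(x,n)[:1]: print(n,round(r['score'],2),onz(x,r['at'][0]*640,r['at'][1]*480,z).round(3))
A=w['frame'][::2,::2,::-1];B=q['frame'][150:270,230:390,::-1]
cv2.imwrite('pics/m4.png',np.hstack([cv2.resize(A,(400,300)),cv2.resize(B,(400,300),interpolation=cv2.INTER_CUBIC)]))"
```

```text
time: 13.35
tcp_pos: [0.5693, 0.0127, 0.2196]
orientation: [3.14, 0.015, 0.227]
ft_force: [-20.0, -7.1, 16.6]
finger_gap: 0.005
finger_force: 10.9
t 13.35 tip [0.5663 0.0117 0.0205] z [-0.015 -0.005 -1.   ] F [-20.   -7.1  16.6] gap 0.01
time: 14.25
tcp_pos: [0.4741, -0.0083, 0.4453]
orientation: [3.139, -0.001, 0.225]
ft_force: [-0.0, 0.0, -0.1]
finger_gap: 0.008
finger_force: 0.0
t 14.25 tip [ 0.4744 -0.0089  0.2461] z [ 0.001 -0.003 -1.   ] F [-0.   0.  -0.1] gap 0.01
keeper_tip 0.48 [ 0.583 -0.01   0.026]
crate 0.64 [0.672 0.011 0.   ]
keeper_pivot 0.72 [0.558 0.115 0.026]
keeper_tip 0.65 [ 0.589 -0.019  0.026]
crate 0.85 [0.662 0.024 0.   ]
keeper_pivot 0.77 [0.561 0.112 0.026]
keeper_tip 0.84 [ 0.59  -0.013  0.026]
```

View pics/m4.png

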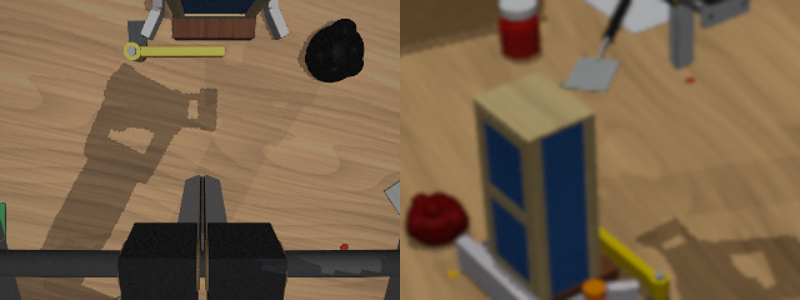

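The wrist view shows the keeper from (130,50) to (225,50), parallel to the foot's front edge with a small gap. The crate is upright, centred and home, and the arm is clear of everything, so I'm handing in.

```bash
python3 -c "
from workcell import manip
print(manip.close_job())"
```

```text
the job is handed in; nothing more can be done
None
```

The crate is parked home against the end stop and the keeper bar is shut behind it; I handed the job in at about 14 s with the arm clear, but the hand-in gave no verdict.

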